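# Lower the nutrient probe to its depth mark and clamp it, hand kept on

## Task

On the grey probe stand, press the spring-lifted carriage down so that its thin probe goes into the sample vial, until the lower edge of the sleeve is level with the top edge of the red tape band on the mast. Holding it at that mark, squeeze the red cam lever fully closed against the bracket and keep gripping bracket and lever together, still at the mark: the job finishes with the hand holding them while the reading settles. Leave the vial standing in its well and do not knock the other things on the bench.

Things in the scene. Friction and masses are not known exactly. Their poses are not given: they have to be found in the camera images.
- stand: Probe stand, fixed: grey base plate 190 (x) x 180 (y) x 12 mm, round steel mast 16 mm thick, top at 235 mm, dark rings every 10 mm. Origin: mast's axis at bench height; z up. The carriage's bracket and lever reach out along -x (roughly towards the robot); probe and vial are at x = 30, y = -65 mm, the vial in a white well block (44 x 44 mm, top at 42 mm).
- carriage: Carriage, slides up and down the mast only, axes parallel to the stand's. Origin: mast's axis at the height of the ledge's top face, 200 mm above the bench when parked at the top, where it starts; travel 75 mm down. A spring pushes it up with a net 4 to 8 N: it rises when let go, and the push stays the same after the lever is closed.
- ledge (a point): Middle of the top face of the bracket's flat ledge (carriage frame, mm: x -112 to -28, y -55 to -5, z = 0), where a fingertip presses the carriage down. There is no ledge on the lever (+y) side.
- web_top (a point): Middle of the top edge of the bracket's upright aluminium web (carriage frame, mm: x -112 to -16, y -5 to 5, z -4 to 36). Its x end at -16 meets the sleeve, 36 mm thick, z -45 to 15. Blue probe cap at x = 30, y = -65, top at z = 36.
- sleeve_edge (a point): Point on the mast's axis at the height of the sleeve's lower edge (black rim), 45 mm below the ledge top; moves with the carriage.
- mark (a point): Point on the mast's axis at the height of the top edge of the red tape band (10 mm tall, 18 mm across, thin: the sleeve can slide over it). 35 to 65 mm below the sleeve's parked lower edge.
- pinch (a point): Point of the carriage at x = -75, y = 4, z = 19 mm in its frame: the middle of the 18 mm thick stack of web and closed lever, where they are squeezed along the carriage's y.
- lever (a joint): Cam lever angle, rad: 0 = fully closed, flat along the web's +y side (1 mm gap); opens to 0.70, swinging level about an upright pin at x = -35, y = 9.5 mm of the carriage so that its free end goes to +y. Starts between 0.50 and 0.65. Stays where it is left; turning it takes 0.12 N m (about 3 N at the pinch point).
- lever_grip: Red plastic grip of the cam lever, 56 x 7 x 24 mm (z 6 to 30 mm above the ledge top), from 16 to 72 mm from the pin. Origin: on the pin's axis at the height of the ledge top; the grip reaches along its -x.
- lever_end (a point): Free end of the lever's red grip, 72 mm from the pin, mid height.
- probe_tip (a point): Lower tip of the thin dark probe, 8 mm thick, 98 mm below the ledge top; moves with the carriage. Parked, it is 10 mm above the vial's mouth.
- vial: Clear sample vial standing loose in the well block right under the probe: 20 mm outside, 16 mm inside, 75 mm tall, floor 3 mm thick. Origin: centre of its underside, 17 mm above the bench.
- beaker: Clear beaker, 66 mm across, 80 mm tall, loose, beside the stand. Origin: centre of its underside. Leave alone.
- buffer: White buffer bottle with yellow cap, 48 mm across, 95 mm tall, loose, beside the stand. Origin: centre of its underside. Leave alone.
- wash_bottle: Clear bottle with red cap, 66 mm across, 150 mm tall, loose. Leave alone.
- seed_jar: Amber jar with green lid, 72 mm across, 100 mm tall, loose. Leave alone.

How it is judged:
By the outcome, as a careful person would: the job done as asked, in the order asked, and still so for the second after the job is handed in, while the arm keeps its last pose, push and grip.
It also fails if it takes over 48 s, if anything falls off the work surface, if the arm or the gripper's body presses on something with over 40 N, if the wrist force passes 120 N, or if a joint passes its speed limit or range.

## Robot

A 7-joint arm with a two-finger parallel gripper is mounted at the origin on the work surface. World frame = base frame: x ahead of the robot, y to its left, z up, the work surface at z = 0. Lengths are in m, angles in rad, forces in N, time in s.
With the tool pointing down it reaches from about 0.425 to 0.875 m from the base axis. Payload 4.7 kg.
Tool frame: the origin (TCP) lies midway between the tips of the shut fingers; the grasp point (between the pads) lies 19 mm behind it; z points along the fingers, y is the direction in which the jaws open and shut (so a half turn about z gives the same grasp; the last joint's range is limited). The gripper opens to 87 mm and grips with 3 to 60 N. Pads are 19 mm wide; open, the fingers measure 117 mm over their backs; the gripper's body (75 mm by 190 mm) begins 51 mm behind the grasp point.
Start: joints at [1.341, 0.321, -0.07, 1.45, 0.023, 1.371, -0.057], TCP at [0.157, -0.631, 0.223] pointing down, gripper open.
Joint ranges: [-2.86, 2.86], [-0.3, 2.09], [-1.38, 1.24], [0.06, 2.45], [-1.56, 4.7], [0.09, 2.05], [-2.69, 2.69]. Speed limits (rad/s): [2.57, 2.57, 3.14, 3.14, 3.14, 3.14, 3.14].

## Interface

Orientations are given as a rotation vector (axis times angle).
In Python, from bench import get_state, eyes, job gives the robot as it stands. The module is installed in compiled form; this text tells all that it offers.
- The arm moves only by the shell command python3 -m jog 'ROWS' [FORCE]. ROWS is JSON, a list that holds one entry, the list of rows, each a list of 5 numbers: the opening, from 0 (shut) to 1 (fully open), then the shift along the tool's x, y, z in units of 40 mm (1.0 is 40 mm), then the turn about the tool's z in units of 5 degrees (1.0 is 5 degrees). In form: [[[jaw, dx, dy, dz, turn], ...]]. A call has 1 to 10 rows; each row shifts and turns the commanded pose from where the row before left it, along the tool's axes as they then stand; what a row does not reach is not made up. A row lasts 1/8 s, in which the tool goes at most 62.5 mm and 10.7 degrees, less where a joint would pass 70% of its speed; a pose out of reach is approached as far as the arm can. A call is refused whole if a number of a shift passes 1 or a number of a turn 1, either way. A call with a gripper value outside its range is refused whole. The fingers move at their own pace and stop on an object; FORCE is the grip in N (left out, the last holds). Time passes only in rows, so rows that do not move let the fingers close. It gives the time, the measured TCP pose, the force and the opening at its end, in the units of the state.
- get_state(): the state, without advancing time (a new reading comes with each control period).
- eyes.get_image(name): name is "scene" or "side" or "wrist"; returns (picture, depth): 400x640x3 uint8, red, green, blue; 400x640 float32, m along the optical axis (not along the pixel's ray), 0 where there is no reading.
- eyes.camera_params(name): a dict with "camera_matrix" (3x3 intrinsics, pixels), "pose" (4x4, takes a point from camera to world coordinates); the wrist camera has in their place "mount" (4x4, takes a point from camera to tool coordinates, whose origin is the TCP and whose axes are the flange's). Camera axes: x right, y down, z forward; pixel columns grow to the right and rows downward; lengths in m; the calibration is good to about 2 mm. A picture is of the moment at which its call begins: read the wrist's pose just before it. camera_params takes no time and is no camera call.
- job.close_job(): hands the job in, once; it reports no verdict.
The state is a dict: "time": time; "joint_positions": joint angles; "qd": joint speeds; "joint_torque": joint torques, N m; "position": TCP position; "tool_rot": TCP orientation; "ft_force": force on the tool from outside, world axes, zero at the start; "torque": the same for the moment, N m; "grip_width": opening from 0.0 (shut) to 1.0 (fully open).
Only numpy, scipy, OpenCV 4.12 (cv2) and the standard library are available. Lean on these libraries where they do the work, as an engineer would, in place of code of your own. Each camera call takes 0.05 s, during which the arm holds its last target. There are 200 camera calls.

## Working session

There is one attempt and no reset: what is moved stays moved. The work goes in short steps, Python scripts to look and compute and a shell command to move; the robot and the scene stay as the last step left them, time stands still between calls to the robot, and variables do not carry over. Pictures are saved under pics/ and viewed, about 8 in all and at most 12, crops included, and the job is handed in when it is done.

```bash
mkdir -p pics; cat > h.py <<'E'
import numpy as np,cv2
from bench import get_state,eyes,job
from scipy.spatial.transform import Rotation as R
def cam(n):
    s=get_state(); im,d=eyes.get_image(n); p=eyes.camera_params(n)
    K=np.array(p["camera_matrix"])
    if n=="wrist":
        T=np.eye(4);T[:3,:3]=R.from_rotvec(s["tool_rot"]).as_matrix();T[:3,3]=s["position"];T=T@np.array(p["mount"])
    else: T=np.array(p["pose"])
    return im,d,K,T
def cloud(d,K,T):
    v,u=np.mgrid[:d.shape[0],:d.shape[1]]
    c=np.stack([(u-K[0,2])/K[0,0]*d,(v-K[1,2])/K[1,1]*d,d],-1)
    P=c@T[:3,:3].T+T[:3,3]; P[d<=0]=np.nan; return P
def proj(P,K,T):
    c=(np.atleast_2d(P)-T[:3,3])@T[:3,:3]; q=c@K.T; return q[:,:2]/q[:,2:]
def save(n,im): cv2.imwrite("pics/"+n+".png",im[...,::-1])
E
python3 - <<'E'
from h import *
s=get_state();print({k:np.round(v,3) for k,v in s.items()})
print(R.from_rotvec(s["tool_rot"]).as_matrix().round(3))
for n in("scene","side"):
    im,d,K,T=cam(n);save(n,im);np.savez(n,im=im,d=d,K=K,T=T);print(n,T.round(3),K)
E
```

```text
{'time': np.float64(0.0), 'joint_positions': array([ 1.341,  0.322, -0.07 ,  1.452,  0.023,  1.371, -0.057]), 'qd': array([ 0.001,  0.002, -0.002,  0.   , -0.001, -0.001,  0.001]), 'joint_torque': array([ 1.0000e-03, -4.9129e+01, -4.0300e-01, -3.1253e+01, -6.4000e-02,
        4.4000e-02,  0.0000e+00]), 'position': array([ 0.157, -0.63 ,  0.221]), 'tool_rot': array([-3.116e+00, -3.820e-01,  1.000e-03]), 'ft_force': array([-0.422,  0.48 ,  0.061]), 'torque': array([-0.03 , -0.033, -0.028]), 'grip_width': np.float64(0.999)}
[[ 0.97   0.241 -0.001]
 [ 0.241 -0.97   0.002]
 [-0.    -0.002 -1.   ]]
scene [[ 0.131  0.646 -0.752  1.654]
 [ 0.991 -0.096  0.09  -0.141]
 [-0.014 -0.757 -0.653  1.076]
 [ 0.     0.     0.     1.   ]] [[499.55449133   0.         323.12063149]
 [  0.         499.55449133 203.36995014]
 [  0.           0.           1.        ]]
side [[-9.290e-01 -2.470e-01  2.740e-01  1.190e-01]
 [-3.690e-01  6.240e-01 -6.890e-01  1.221e+00]
 [-1.000e-03 -7.420e-01 -6.710e-01  1.328e+00]
 [ 0.000e+00  0.000e+00  0.000e+00  1.000e+00]] [[493.64845648   0.         314.95975927]
 [  0.         493.64845648 201.79678168]
 [  0.           0.           1.        ]]
```

View pics/scene.png

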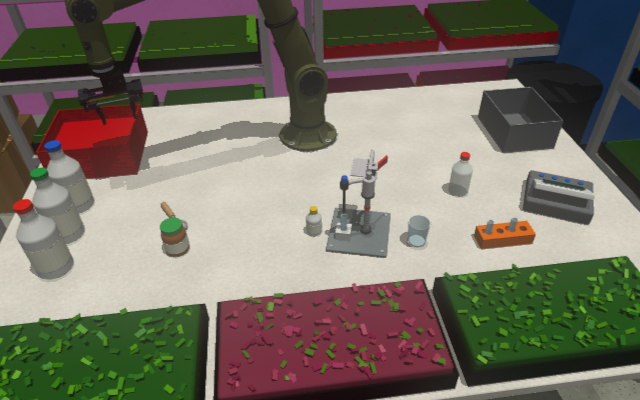

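View pics/side.png

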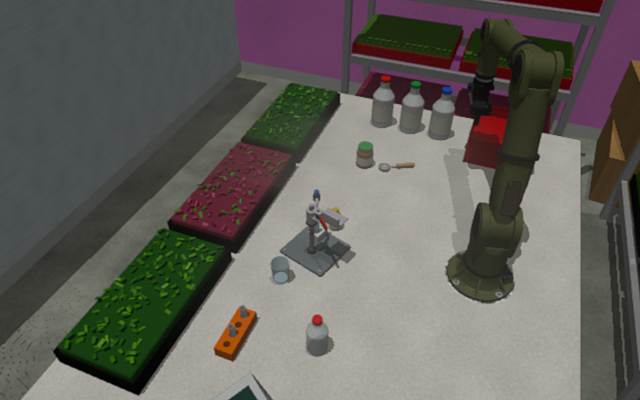

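The scene picture shows the stand at about (365,215) with mast foot at (367,230), ledge at (360,167) and open red lever at (381,160); buffer at (314,222), beaker at (418,230). The side view shows it at (315,240).

```bash
python3 - <<'E'
from h import *
for n in("scene","side"):
    z=np.load(n+".npz");im,d,K,T=z["im"],z["d"],z["K"],z["T"];P=cloud(d,K,T)
    box=(slice(140,265),slice(290,445)) if n=="scene" else (slice(180,285),slice(260,365))
    Q=P[box];C=im[box].astype(int)
    ok=np.isfinite(Q[...,2])
    pl=ok&(abs(Q[...,2]-.012)<.004)
    lab=cv2.connectedComponentsWithStats(pl.astype(np.uint8))
    i=1+lab[2][1:,4].argmax();m=lab[1]==i
    print(n,"plate n",m.sum(),"rect",cv2.minAreaRect((Q[m][:,:2]*1000).astype(np.float32)))
    red=ok&(C[...,0]>110)&(C[...,1]<60)&(C[...,2]<60)
    up=red&(Q[...,2]>.15);print("lever red",up.sum(),Q[up].min(0).round(3) if up.any() else'',Q[up].max(0).round(3) if up.any() else'',np.median(Q[up],0).round(3))
    tp=red&(Q[...,2]<.15);print("tape",tp.sum(),[np.percentile(Q[tp][:,2],p).round(4) for p in(5,50,95)] if tp.any() else'',np.median(Q[tp],0) if tp.any() else '')
    led=ok&(abs(Q[...,2]-.2)<.006);print("ledge",led.sum(),np.median(Q[led],0),cv2.minAreaRect((Q[led][:,:2]*1000).astype(np.float32)))
    blue=ok&(C[...,2]>C[...,0]+40)&(Q[...,2]>.2);print("cap",np.median(Q[blue],0))
    crop=cv2.resize(im[box],None,fx=5,fy=5,interpolation=cv2.INTER_CUBIC);save(n+"_c",crop)
E
```

```text
scene plate n 1850 rect ((570.6251220703125, 98.31343841552734), (179.30477905273438, 197.13583374023438), 72.91481018066406)
lever red 0   [nan nan nan]
tape 2 [np.float64(0.11), np.float64(0.1102), np.float64(0.1105)] [0.58390023 0.11833097 0.1102156 ]
ledge 358 [0.51194885 0.10721907 0.20082007] ((538.4063110351562, 106.08221435546875), (88.76680755615234, 164.43060302734375), 64.28025817871094)
cap [0.58898558 0.04673344 0.23518381]
side plate n 1236 rect ((567.18701171875, 95.7426986694336), (189.06866455078125, 196.18992614746094), 72.6798324584961)
lever red 22 [0.495 0.132 0.201] [0.531 0.187 0.234] [0.515 0.163 0.231]
tape 0  
ledge 190 [0.49630395 0.10689867 0.20172956] ((532.1456298828125, 107.79617309570312), (87.81126403808594, 153.68846130371094), 66.66338348388672)
cap [0.58003069 0.04763698 0.23717985]
  return _methods._mean(a, axis=axis, dtype=dtype,
  ret = um.true_divide(
```

View pics/scene_c.png

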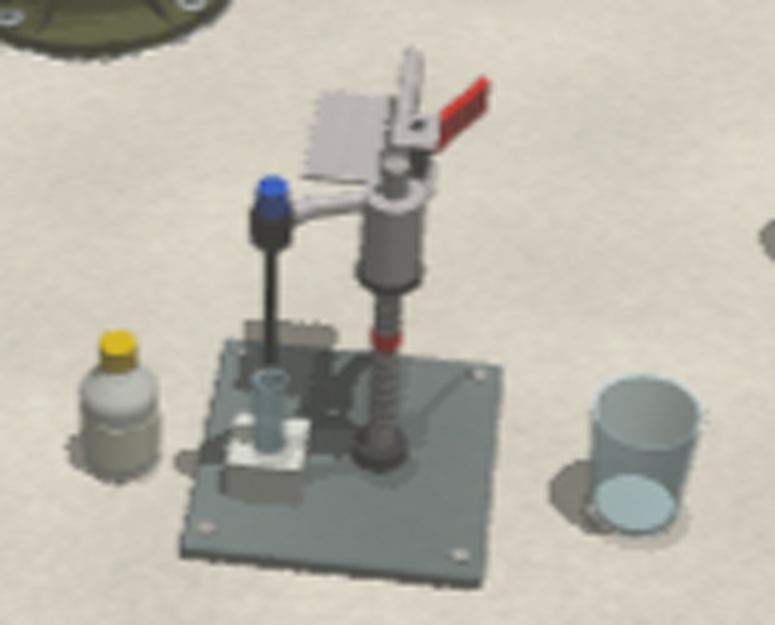

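Plate yaw ≈ -17°, mast ≈ (0.575, 0.118), consistent with cap and ledge. I'll raise and turn the tool, then move round.

```bash
python3 -m jog '[[[1,0,0,-0.4,1],[1,0,0,-0.4,1],[1,0,0,-0.4,1],[1,0,0,-0.4,1],[1,0,0,-0.4,1],[1,0,0,-0.4,1],[1,0,0,0,0.2]]]'
python3 -m jog '[[[1,0.575,-0.925,0,0],[1,0.575,-0.925,0,0],[1,0.575,-0.925,0,0],[1,0.575,-0.925,0,0],[1,0.575,-0.925,0,0],[1,0.575,-0.925,0,0],[1,0.575,-0.925,0,0],[1,0.575,-0.925,0,0]]]'
python3 -c "
from bench import eyes;print(eyes.camera_params('wrist'))"
```

```text
time: 0.98
position: [0.157, -0.6313, 0.3195]
tool_rot: [3.105, -0.465, 0.001]
ft_force: [0.1, 0.0, -0.1]
grip_width: 0.999
time: 1.98
position: [0.4201, -0.4003, 0.3173]
tool_rot: [-3.106, 0.463, 0.002]
ft_force: [0.6, -0.9, 0.4]
grip_width: 1.001
{'camera_matrix': array([[345.65495332,   0.        , 317.74232095],
       [  0.        , 345.65495332, 201.13225625],
       [  0.        ,   0.        ,   1.        ]]), 'mount': array([[-5.63632641e-04, -9.51856611e-01, -3.06543105e-01,
         8.41978775e-02],
       [ 9.99999748e-01, -4.04367427e-04, -5.83058918e-04,
        -2.73748518e-04],
       [ 4.31032439e-04, -3.06543356e-01,  9.51856599e-01,
        -1.62716784e-01],
       [ 0.00000000e+00,  0.00000000e+00,  0.00000000e+00,
         1.00000000e+00]])}
```

```bash
python3 -m jog '[[[1,-0.13,-0.92,0,0],[1,-0.13,-0.92,0,0],[1,-0.13,-0.92,0,0],[1,-0.13,-0.92,0,0],[1,-0.13,-0.92,0,0],[1,-0.13,-0.92,0,0],[1,-0.13,-0.92,0,0],[1,-0.13,-0.92,0,0]]]'
python3 -m jog '[[[1,-0.13,-0.92,0,0],[1,-0.13,-0.92,0,0],[1,-0.13,-0.92,0,0],[1,-0.13,-0.92,0,0],[1,-0.13,-0.92,0,0],[1,-0.13,-0.92,0,0],[1,-0.13,-0.92,0,0],[1,0,0,0,0]]]'
python3 - <<'E'
from h import *
im,d,K,T=cam("wrist");save("w1",im);np.savez("w1",im=im,d=d,K=K,T=T)
P=cloud(d,K,T);C=im.astype(int)
red=(C[...,0]>110)&(C[...,1]<70)&(C[...,2]<70)&(P[...,2]>.18)&(P[...,2]<.26)
Q=P[red&(P[...,2]>.222)];print("lever top",len(Q),np.median(Q,0),cv2.minAreaRect((Q[:,:2]*1000).astype(np.float32)))
L=P[(abs(P[...,2]-.2)<.005)];print("ledge",len(L),cv2.minAreaRect((L[:,:2]*1000).astype(np.float32)))
W=P[(abs(P[...,2]-.236)<.004)&~red];print("web",len(W),cv2.minAreaRect((W[:,:2]*1000).astype(np.float32)))
B=P[(C[...,2]>C[...,0]+40)&(abs(P[...,2]-.236)<.006)];print("cap",len(B),np.median(B,0) if len(B) else '')
E
```

```text
time: 2.98
position: [0.4655, -0.1067, 0.3174]
tool_rot: [3.107, -0.463, -0.002]
ft_force: [1.1, -1.2, -0.2]
grip_width: 1.003
time: 3.98
position: [0.5055, 0.1525, 0.3174]
tool_rot: [-3.107, 0.453, 0.003]
ft_force: [0.1, -0.2, 0.1]
grip_width: 1.002
lever top 46 [0.52866618 0.1517524  0.23042005] ((528.3753662109375, 151.6117401123047), (4.87894344329834, 7.10556697845459), 45.0174560546875)
ledge 5538 ((535.08935546875, 109.71595001220703), (77.83458709716797, 152.86322021484375), 71.69795989990234)
web 3799 ((545.8663330078125, 113.29075622558594), (63.66094970703125, 166.23049926757812), 46.38041687011719)
cap 680 [0.58401347 0.04663291 0.23618842]
```

View pics/w1.png

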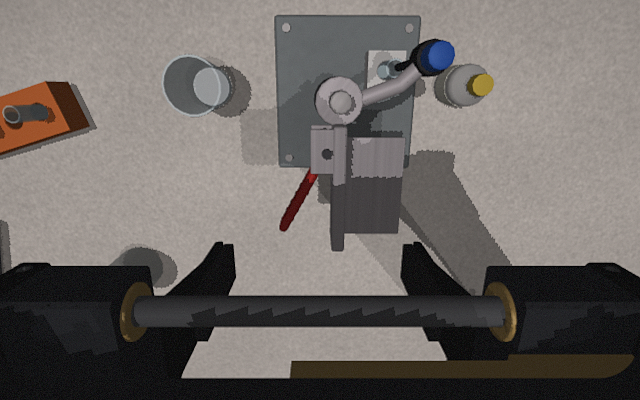

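The wrist view shows the web top (col ~338, rows 130–250), ledge (375,185), mast top (342,102), open red lever from (313,172) to (284,228); the yaw appears well aligned.

```bash
python3 - <<'E'
from h import *
z=np.load("w1.npz");im,d,K,T=z["im"],z["d"],z["K"],z["T"]
P=cloud(d,K,T);C=im.astype(int);v,u=np.mgrid[:400,:640]
box=(u>265)&(u<415)&(v>60)&(v<255)
def rect(n,m):
    l=cv2.connectedComponentsWithStats(m.astype(np.uint8));m=l[1]==1+l[2][1:,4].argmax();Q=P[m]
    print(n,m.sum(),Q.mean(0).round(4),cv2.minAreaRect((Q[:,:2]*1000).astype(np.float32)));return Q
L=rect("ledge",box&(abs(P[...,2]-.2)<.004)&(u>347)&(v>130))
W=rect("web",box&(abs(P[...,2]-.236)<.004)&(v>155))
M=rect("mast",box&(abs(P[...,2]-.235)<.005)&(v<122))
r=box&(C[...,0]>60)&(C[...,0]>2.2*C[...,1])&(P[...,2]>.222);Lv=rect("lever",r)
w=W[:,:2]; e=np.linalg.svd(w-w.mean(0),full_matrices=0)[2][0];print("web yaw",np.degrees(np.arctan2(-e[1],-e[0]))%180)
e=np.linalg.svd(Lv[:,:2]-Lv[:,:2].mean(0),full_matrices=0)[2][0];print("lever dir",np.degrees(np.arctan2(e[1],e[0]))%180)
th=np.radians(-17.1);A=np.array([[np.cos(th),-np.sin(th)],[np.sin(th),np.cos(th)]]) # carriage->world
cap=np.array([.5840,.0466])-A@[.03,-.065];m=M[:,:2].mean(0);print("mast from cap",cap,"top",m)
for n,Q in(("L",L),("W",W),("lev",Lv)):
    q=(Q[:,:2]-m)@A*1000;print(n,np.percentile(q,[1,50,99],axis=0).round(1).tolist())
s=get_state();print("tcp in carr",(s["position"][:2]-m)@A*1000, np.degrees(np.arctan2(*R.from_rotvec(s["tool_rot"]).as_matrix()[[1,0],0])))
# tape in scene
z=np.load("scene.npz");im,K,T=z["im"].astype(int),z["K"],z["T"]
print(proj([[m[0],m[1],h] for h in(.155,.12,.11,.1,.09)],K,T).round(1).tolist())
for y in range(188,222):print(y,[tuple(im[y,x]) for x in(366,367,368)])
E
```

```text
ledge 5167 [0.5    0.1054 0.2006] ((497.7403564453125, 105.92521667480469), (45.94712829589844, 84.00395202636719), 73.64884948730469)
web 1687 [0.5124 0.1386 0.2363] ((505.45263671875, 145.51849365234375), (25.829126358032227, 75.63953399658203), 73.25035858154297)
mast 425 [0.574  0.1167 0.2353] ((573.898193359375, 116.52880859375), (14.991730690002441, 15.113457679748535), 29.69568634033203)
lever 509 [0.5139 0.1663 0.23  ] ((513.0429077148438, 167.0865020751953), (6.561946868896484, 51.84049606323242), 44.04085159301758)
web yaw 171.17478156124346
lever dir 134.17818034394074
mast from cap [0.57443883 0.11754776] top [0.57397699 0.11665107]
L [[-110.4, -54.7], [-66.4, -32.6], [-28.5, -10.3]]
W [[-110.3, -5.3], [-59.9, 1.3], [-36.6, 19.9]]
lev [[-95.6, 16.2], [-71.7, 29.7], [-51.3, 43.1]]
tcp in carr [-74.91739228  11.90573325] -16.80003957520808
[[367.4, 194.6], [366.9, 203.8], [366.8, 206.4], [366.6, 209.0], [366.5, 211.5]]
188 [(np.int64(96), np.int64(94), np.int64(92)), (np.int64(100), np.int64(97), np.int64(95)), (np.int64(103), np.int64(101), np.int64(99))]
189 [(np.int64(97
[... 3841 characters left out ...]
np.int64(96))]
217 [(np.int64(93), np.int64(92), np.int64(88)), (np.int64(97), np.int64(96), np.int64(92)), (np.int64(96), np.int64(94), np.int64(91))]
218 [(np.int64(81), np.int64(80), np.int64(77)), (np.int64(85), np.int64(84), np.int64(81)), (np.int64(92), np.int64(91), np.int64(88))]
219 [(np.int64(93), np.int64(92), np.int64(88)), (np.int64(97), np.int64(96), np.int64(93)), (np.int64(97), np.int64(97), np.int64(93))]
220 [(np.int64(86), np.int64(85), np.int64(82)), (np.int64(86), np.int64(85), np.int64(82)), (np.int64(88), np.int64(88), np.int64(85))]
221 [(np.int64(83), np.int64(83), np.int64(79)), (np.int64(89), np.int64(89), np.int64(85)), (np.int64(100), np.int64(99), np.int64(96))]
```

```bash
python3 -m jog '[[[1,0,0.07,0.9,0],[1,0,0,0.9,0],[1,0,0,0.9,0],[1,0,0,0,0]]]'
python3 -m jog '[[[1,0,0,0.1,0],[1,0,0,0.1,0],[1,0,0,0.1,0]]]'
cat >> h.py <<'E'
def edges(m=(.5742,.117)):
    """sleeve-edge and tape rows in the scene picture -> heights"""
    from scipy.optimize import brentq
    im,d,K,T=cam("scene");g=im[...,:3].astype(float)
    f=T[:2,3]-np.array(m);f/=np.linalg.norm(f)
    H=lambda row,r:brentq(lambda h:proj([[m[0]+r*f[0],m[1]+r*f[1],h]],K,T)[0,1]-row,-.1,.4)
    a=g[:,365:369].mean(1);red=np.clip(a[:,0]-a[:,1]-4,0,None)[190:225]
    return im,a,red,H
E
python3 - <<'E'
from h import *
im,a,red,H=edges();save("s2",im[140:265,290:445].repeat(5,0).repeat(5,1))
print("red",red.round(0)); rows=np.arange(190,225);c=(rows*red).sum()/red.sum();print("center",c,"mid h",H(c,.009),"n rows",red.sum()/red.max())
print("sleeve",[(r,round(H(r,.018)*1000,1)) for r in(196.5,197.5,198,198.5,199)])
E
```

```text
time: 4.53
position: [0.5038, 0.1438, 0.2076]
tool_rot: [3.104, -0.467, -0.009]
ft_force: [0.4, -0.6, -0.1]
grip_width: 0.995
time: 4.9
position: [0.5065, 0.1464, 0.1995]
tool_rot: [-3.107, 0.465, -0.003]
ft_force: [-1.3, 0.3, 5.3]
grip_width: 1.0
red [ 0.  0.  0.  0.  0.  0.  0.  0.  0.  0.  0.  0.  0.  0.  0.  0.  6. 38.
 57. 51. 14.  0.  0.  0.  0.  0.  0.  0.  0.  0.  0.  0.  0.  0.  0.]
center 208.17673716012084 mid h 0.11108708962020465 n rows 2.9035087719298245
sleeve [(196.5, 163.1), (197.5, 159.4), (198, 157.5), (198.5, 155.7), (199, 153.8)]
```

```bash
python3 -m jog '[[[1,0,0,0.14,0],[1,0,0,0.14,0],[1,0,0,0.14,0],[1,0,0,0.14,0],[1,0,0,0.14,0],[1,0,0,0.14,0],[1,0,0,0,0],[1,0,0,0,0]]]'
python3 - <<'E'
from h import *
im,a,red,H=edges();print("red",red.round(0)[10:25]);print(a[196:214].round(0)[:,:2].tolist())
c1=cv2.resize(im[150:230,325:405],None,fx=7,fy=7,interpolation=cv2.INTER_CUBIC)
save("s3",c1)
E
```

```text
time: 5.95
position: [0.5065, 0.1464, 0.1659]
tool_rot: [-3.107, 0.465, -0.003]
ft_force: [0.3, -0.1, 5.0]
grip_width: 1.002
red [ 0.  0.  0.  0.  0.  0.  0.  2. 32. 50. 12.  0.  0.  0.  0.]
[[100.0, 97.0], [100.0, 97.0], [99.0, 97.0], [100.0, 98.0], [100.0, 98.0], [100.0, 98.0], [101.0, 98.0], [101.0, 98.0], [101.0, 99.0], [100.0, 97.0], [82.0, 80.0], [60.0, 54.0], [88.0, 52.0], [107.0, 54.0], [87.0, 70.0], [88.0, 87.0], [86.0, 86.0], [80.0, 80.0]]
```

View pics/s3.png

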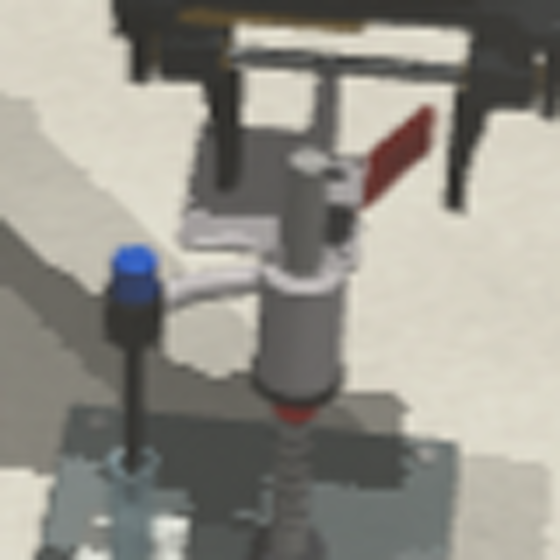

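The crop shows the sleeve rim at (295,400), just above the last of the red tape, the −y fingertip on the ledge (225,185), and the other finger outside the lever.

```bash
python3 - <<'E'
from h import *
im,a,red,H=edges()
print("sleeve H at 207.88",H(207.88,.018),"expect",get_state()["position"][2]-.045)
for r in(206.7,206.81,208.18,208.33,209.74,209.85):print(r,H(r,.009))
# side camera: red pixels of the tape
im,d,K,T=cam("side");m=np.array([.5742,.117]);f=T[:2,3]-m;f/=np.linalg.norm(f)
for h in(.121,.116,.106):print(h,proj([[*(m+f*.009),h],[*(m+f*.018),h]],K,T).round(1).tolist())
i0=np.load("side.npz")["im"]
for n,I in(("parked",i0),("now",im)):
    b=I.astype(int);w=b[215:260,300:325];r=w[...,0]-w[...,1];ys,xs=np.where(r>25);print(n,[(y+215,x+300,r[y,x]) for y,x in zip(ys,xs)][:50])
E
```

```text
sleeve H at 207.88 0.12012125150780549 expect 0.12085204197897952
206.7 0.1168152863070322
206.81 0.11638961468390226
208.18 0.11107440058327085
208.33 0.11049090158177247
209.74 0.10499106583443521
209.85 0.10456086128325054
0.121 [[310.7, 231.2], [310.7, 233.1]]
0.116 [[310.7, 232.2], [310.7, 234.1]]
0.106 [[310.8, 234.3], [310.8, 236.1]]
parked [(np.int64(216), np.int64(319), np.int64(63)), (np.int64(216), np.int64(320), np.int64(98)), (np.int64(216), np.int64(321), np.int64(61)), (np.int64(217), np.int64(319), np.int64(54)), (np.int64(217), np.int64(320), np.int64(107)), (np.int64(217), np.int64(321), np.int64(85)), (np.int64(218), np.int64(319), np.int64(32)), (np.int64(218), np.int64(320), np.int64(79)), (np.int64(218), np.int64(321), np.int64(101)), (np.int64(218), np.int64(322), np.int64(72)), (np.int64(219), np.int64(320), np.int64(57)), (np.int64(219), np.int64(321), np.int64(102)), (np.int64(219), np.int64(322), np.int64(108)), (np.int64(219), np.int64(323), np.int64(47)), (np.int64(220), np.int64(320), np.int64(41)), (np.int64(220), np.int64(321), np.int64(73)), (np.int64
[... 1370 characters left out ...]
39)), (np.int64(234), np.int64(311), np.int64(44)), (np.int64(234), np.int64(312), np.int64(37))]
now [(np.int64(232), np.int64(324), np.int64(43)), (np.int64(233), np.int64(310), np.int64(29)), (np.int64(233), np.int64(311), np.int64(26)), (np.int64(233), np.int64(313), np.int64(31)), (np.int64(233), np.int64(323), np.int64(31)), (np.int64(233), np.int64(324), np.int64(42)), (np.int64(234), np.int64(310), np.int64(32)), (np.int64(234), np.int64(311), np.int64(41)), (np.int64(234), np.int64(312), np.int64(30)), (np.int64(234), np.int64(323), np.int64(27)), (np.int64(234), np.int64(324), np.int64(39)), (np.int64(235), np.int64(324), np.int64(36)), (np.int64(236), np.int64(324), np.int64(30))]
```

Sleeve edge agrees with TCP height to 0.7 mm; the mark is at ≈116.3 mm, so ledge target is z ≈ 0.1613.

```bash
python3 -m jog '[[[1,0,0,0.06,0],[1,0,0,0.055,0],[1,0,0,0,0],[1,0,0,0,0],[1,0,0,0,0]]]'
python3 - <<'E'
from h import *
R_=[]
for k in range(4):
    im,a,red,H=edges();R_.append(red[10:24])
print("red",np.mean(R_,0).round(0));print(a[203:214].round(0)[:,:2].tolist());s=get_state();print(s["position"])
m=np.array([.5742,.117]);th=np.radians(-17.1);A=np.array([[np.cos(th),-np.sin(th)],[np.sin(th),np.cos(th)]]);print((s["position"][:2]-m)@A*1000)
E
```

```text
time: 6.72
position: [0.5065, 0.1464, 0.1612]
tool_rot: [-3.107, 0.465, -0.003]
ft_force: [1.4, -0.9, 5.3]
grip_width: 1.0
red [ 0.  0.  0.  0.  0.  0.  0.  0.  0. 11. 12.  0.  0.  0.]
[[101.0, 98.0], [101.0, 99.0], [102.0, 99.0], [102.0, 99.0], [92.0, 90.0], [58.0, 55.0], [72.0, 56.0], [87.0, 70.0], [88.0, 88.0], [87.0, 86.0], [80.0, 80.0]]
[0.50647216 0.14640675 0.16115692]
[-73.38056597   8.1920462 ]
```

At the mark within measurement. Now partly close while shifting to centre on the pinch point.

```bash
python3 -m jog '[[[0.8,0,0.035,0,0],[0.7,0,0.035,0,0],[0.6,0,0.035,0,0],[0.5,0,0,0,0],[0.5,0,0,0,0]]]' 30
python3 -m jog '[[[0.4,0,0,0,0],[0.3,0,0,0,0],[0.25,0,0,0,0],[0.25,0,0,0,0]]]'
```

```text
time: 7.55
position: [0.5047, 0.1423, 0.161]
tool_rot: [3.107, -0.465, 0.001]
ft_force: [-0.9, -0.5, 5.0]
grip_width: 0.547
time: 8.05
position: [0.5043, 0.1422, 0.161]
tool_rot: [3.106, -0.465, -0.0]
ft_force: [-3.1, -1.5, 7.2]
grip_width: 0.266
```

```bash
python3 -m jog '[[[0.15,0,0,0,0],[0,0,0,0,0],[0,0,0,0,0],[0,0,0,0,0]]]' 30
python3 - <<'E'
from h import *
R_=[]
for k in range(4):
    im,a,red,H=edges();R_.append(red[10:24])
print("red",np.mean(R_,0).round(0));print(a[203:214].round(0)[:,:2].tolist());s=get_state();print(s["position"],s["torque"])
c1=cv2.resize(im[145:240,315:435],None,fx=5,fy=5,interpolation=cv2.INTER_CUBIC);w=cam("wrist")[0];
save("s4",np.vstack([c1,cv2.resize(w[100:270,140:500],(600,283))])[:758][:, :])
cv2.imwrite("pics/s4.png",cv2.resize(cv2.imread("pics/s4.png"),None,fx=.79,fy=.79))
E
```

```text
time: 8.55
position: [0.5039, 0.141, 0.1606]
tool_rot: [3.104, -0.465, -0.002]
ft_force: [-2.9, -3.7, 6.9]
grip_width: 0.196
red [ 0.  0.  0.  0.  0.  0.  0.  0.  0. 10. 12.  0.  0.  0.]
[[101.0, 99.0], [102.0, 99.0], [102.0, 100.0], [101.0, 99.0], [96.0, 94.0], [59.0, 56.0], [71.0, 56.0], [87.0, 71.0], [88.0, 87.0], [87.0, 86.0], [80.0, 80.0]]
[0.50391715 0.14099038 0.16061432] [-0.69311823  0.6966704   0.18505246]
```

View pics/s4.png

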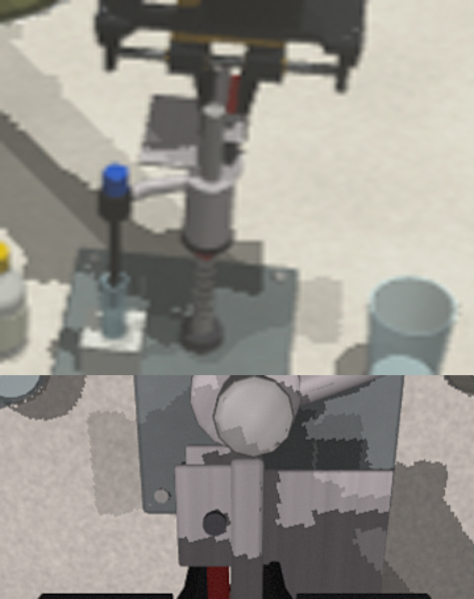

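The lever is closed flat along the web (parallel to it at (218,583) in the wrist half), vial upright in its well, beaker and buffer undisturbed. The carriage sank 0.6 mm; I'll raise it slightly.

```bash
python3 -m jog '[[[0,0,0,-0.02,0],[0,0,0,0,0],[0,0,0,0,0],[0,0,0,0,0],[0,0,0,0,0],[0,0,0,0,0]]]' 30
python3 - <<'E'
from h import *
im,a,red,H=edges();print(red[15:24].round(0),a[205:212].round(0)[:,:2].tolist())
im,d,K,T=cam("wrist");save("w2",im);P=cloud(d,K,T);C=im.astype(int)
v,u=np.mgrid[:400,:640];b=(u>230)&(u<400)&(v>90)&(v<240)
r=b&(C[...,0]>60)&(C[...,0]>2.2*C[...,1]);Q=P[r];print("lever",len(Q),np.median(Q,0).round(4))
L=b&(u>350)&(abs(P[...,2]-.161)<.006);print("ledge z",np.median(P[L][:,2]))
th=np.radians(-17.1);A=np.array([[np.cos(th),-np.sin(th)],[np.sin(th),np.cos(th)]])
q=(Q[:,:2]-[.5742,.117])@A*1000;print(np.percentile(q,[5,50,95],axis=0).round(1).tolist(),get_state()["position"])
E
```

```text
time: 9.55
position: [0.5039, 0.141, 0.1613]
tool_rot: [3.104, -0.465, -0.002]
ft_force: [-3.5, -2.7, 6.0]
grip_width: 0.197
[ 0.  0.  0.  0. 17. 12.  0.  0.  0.] [[102.0, 99.0], [101.0, 98.0], [93.0, 91.0], [59.0, 55.0], [77.0, 56.0], [87.0, 71.0], [88.0, 87.0]]
lever 0 [nan nan nan]
ledge z 0.1614903350157243
  return _methods._mean(a, axis=axis, dtype=dtype,
  ret = um.true_divide(
Traceback (most recent call last):
IndexError: index -1 is out of bounds for axis 0 with size 0
```

The opening of 17.1 mm matches the closed stack, ledge z is 161.4 mm, and the grip and height are steady. Handing in.

```bash
python3 -c "
from bench import job;print(job.close_job())"
```

```text
the job is handed in; nothing more can be done
None
```

I pressed the carriage down about 39 mm with one fingertip on the ledge. Holding it at the mark, I squeezed the lever closed against the web and handed the job in still gripping both at 30 N, about 9.7 s in.

**Last checks**
- **Height:** the fingertip read 161.3 mm and the wrist depth put the ledge at 161.5 mm. The sleeve edge is therefore at about 116.3 to 116.5 mm, against a tape top measured at about 116.3 mm.
- **Uncertainty at the mark:** the scene camera gave about 3.7 mm per pixel there, so the mark itself is only known to about ±1 mm. Separate readings of the tape edges put it between 115.2 and 117.5 mm.
- **Lever:** the jaws stopped at 17.1 mm on the nominal 18 mm stack. The picture just before the final 0.7 mm height correction showed the lever flat along the web.
- **Surroundings:** in that picture the vial was upright in its well with the probe in it, and the buffer bottle and beaker looked undisturbed. I did not check the wash bottle or seed jar again.
- **Force:** the wrist read about 7 N in total at the end.

**Failed check:** the last numeric check of the lever found no lever pixels because the fingers hid it. The lever result rests on the jaw opening and the picture.

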